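# Snap the orange-capped relay module onto the test rail

### The arm

A 7-joint arm with a two-finger parallel gripper is mounted at the origin on the work surface. World frame = base frame: x ahead of the robot, y to its left, z up, the work surface at z = 0. Lengths are in m, angles in rad, forces in N, time in s.
With the tool pointing down it reaches from about 0.425 to 0.875 m from the base axis. Payload 4.7 kg.
Tool frame: the origin (TCP) lies where the fingers leave the gripper's body, on its centre line; the fingertips stand 70 mm ahead of it and the grasp point (between the pads) lies 51 mm ahead of it; z points along the fingers, y is the line along which they close (so a half turn about z gives the same grasp; the last joint's range is limited). The gripper opens to 87 mm and grips with 3 to 60 N. Pads are 19 mm wide; open, the fingers measure 117 mm over their backs; the gripper's body (75 mm by 190 mm) begins 51 mm behind the grasp point.
Start: joints at [-1.216, 0.321, -0.07, 1.45, 0.023, 1.371, -0.057], TCP at [0.217, 0.613, 0.292] pointing down, gripper open.
Joint ranges: [-2.86, 2.86], [-0.3, 2.09], [-1.38, 1.24], [0.06, 2.45], [-1.56, 4.7], [0.09, 2.05], [-2.69, 2.69]. Speed limits (rad/s): [2.57, 2.57, 3.14, 3.14, 3.14, 3.14, 3.14].

### API

Orientations are given as a rotation vector (axis times angle).
In Python, from bench import ctrl gives the robot as it stands.
- The arm moves only by the tool play_rows, never from a script. Its argument "increments" is a list that holds one entry, the list of rows, each a list of 7 numbers: the shift along the tool's x, y, z as a fraction of full scale, then the turn, a rotation vector about the tool's x, y, z as a fraction of full scale, then the gripper command: -1 is shut, 1 is fully open, values between are in proportion. A call has 1 to 8 rows; each row is the pose to reach, as a shift and turn from the pose commanded when the call began, along the tool's axes at that moment; what a row does not reach only later rows make up. Full scale, the value 1, is 0.1 m for a shift and 90 degrees for a turn. A row lasts 1/10 s, in which the tool goes at most 50 mm and 8.59 degrees, less where a joint would pass 70% of its speed; a pose out of reach is approached as far as the arm can. A call with a number of a shift or a turn outside -1 to 1 is refused whole. A call with a gripper value outside its range is refused whole. The fingers move at their own pace and stop on an object; "squeeze" is the grip in N (left out, the last holds). Time passes only in rows, so rows that repeat a pose let the fingers close. It gives the time, the measured TCP pose, the force, the opening and the grip force at its end, in the units of the state.
- ctrl.get_state(): the state, without advancing time (a new reading comes with each control period).
- ctrl.get_image(name): name is "side" or "top"; returns the picture (400x640x3 uint8, red, green, blue); there is no depth.
- ctrl.get_calibration(name): a dict with "vertical_fov" (degrees; the focal length in pixels is half the picture's height over the tangent of half this angle, whatever the lens; pixels are square), "cx", "cy" (the principal point, pixels), "R" (3x3) and "t" (3): a world point X has camera coordinates R X + t. Camera axes: x right, y down, z forward; pixel columns grow to the right and rows downward; lengths in m; the calibration is good to about 2 mm. A picture is of the moment at which its call begins. get_calibration takes no time and is no camera call.
- ctrl.close_job(): hands the job in; it is judged then, once.
The state is a dict: "time": time; "joint_positions": joint angles; "qd": joint speeds; "joint_torque": joint torques, N m; "position": TCP position; "tool_rot": TCP orientation; "ft_force": force on the tool from outside, world axes, zero at the start; "torque": the same for the moment, N m; "grip_width": opening from 0.0 (shut) to 1.0 (fully open); "grip_force": force on a finger pad.
Only numpy, scipy, OpenCV 4.12 (cv2) and the standard library are available. Lean on these libraries where they do the work, as an engineer would, in place of code of your own. Each camera call takes 0.05 s, during which the arm holds its last target. There are 200 camera calls.

### The job

Pick up the black relay module with the orange cap and mount it on the steel rail of the test fixture, level with the green mark: hook its rigid lip under the rail edge on the green-mark side first, then rock it down until the orange sprung foot clicks under the other edge. It must end fully home, flat and square on the rail and released; go gently, feeling for the rail rather than forcing it, and leave everything else on the bench where it is.

Things in the scene. Friction and masses are not known exactly. Their poses are not given: they have to be found in the camera images.
- module: Relay module with orange cap, about 0.16 kg, standing on its lip and foot. Black lower body 72 (x) x 30 (y) mm from height 9 to 31, upper block 44 x 30 mm up to 64, cap to 65.5. Origin: centre of the underside, level with the soles of lip and foot; x points from lip end to foot end, z up. Seated home its axes are parallel to the plate's, x the same way, its saddle on the rail's top.
- grip (a point): Middle of the module's upper block, 50 mm above its origin: grip here across the 30 mm width (module y).
- saddle (a point): Middle of the module's saddle, 9 mm above its origin: the flat underside of its body, which rests on the rail's top.
- lip (a point): Tip of the rigid lip, module (-15, 0, +1.5) mm; lip 28 mm wide. Its leg goes from saddle down to sole, inner face at x = -18.3, outer -25.3; its toe runs from there to x = -14.5. The slot between saddle and toe takes the rail flange: 4.4 mm high at the leg, 6 mm at the tip (toe top slopes down 20 deg to its tip), so the flange enters with the module tilted 20 to 25 deg, lip end low.
- foot (a joint): Orange sprung foot, 20 mm wide, at the +x end, slides out along module +x: 0 = home, max 0.006 m. Spring 2.8 N + 0.7 N/mm. Rounded nose reaches in to module x = 15, z = 4.2 mm, its face then slopes down and out to the sole at x = 17.3. Pressed on the rail edge it is wedged out 2 to 3 mm (5 to 12 N), then snaps back under the flange. Keep the lip's leg against its edge, or the foot lands on top.
- plate: Dark steel base plate of the test fixture, fixed to the bench, 150 (x) x 340 (y) x 10 mm; origin at the centre of its underside, z up. The bright steel rail runs along plate y over its middle (see rail_nominal).
- rail_nominal (a point): Plate centre, 30 mm above the plate's underside. Rail: flange 35 mm wide (x), 3 mm thick, 300 mm long (y), on a 22 mm wide core, so 6.5 mm overhangs on both sides, 17 mm or more free below. It is shimmed and bolted in slots: its top centre truly lies -6 to +6 mm in plate x and 0 to 5 mm above this point, different each time and not measured; it does not move under load.
- neighbour (a point): Top of one of the two grey modules fixed on the rail, centred at plate y = +130 (this one) and -130 mm; each 66 (x) x 32 (y) mm; tops 66 to 71 mm above the plate's underside, as they share the rail's unmeasured offsets.
- mark: Green mark, a flat tab 22 x 30 x 2 mm on the plate beside the rail, on the -x side; origin at the centre of its underside, axes parallel to the plate's. The module's centre belongs level with it along plate y.
- spare_white: Like module (same shape), but with a white cap and a grey foot; to be left alone.
- spare_blue: Like module (same shape), but with a blue cap and a grey foot; to be left alone.
- screwdriver: Screwdriver lying on the bench beyond the fixture; leave alone.
- carton: Cardboard box 110 x 80 x 60 mm; leave alone.
- flask: White bottle, 56 mm across, 150 mm tall; leave alone.

How it is judged:
On the way:
1. the module, tilted lip end low, touches the rail with its lip beside or under the rail edge on the green-mark side, lower than the rail's top (z of lip in the frame of plate between 0.012 and 0.03 m and x of lip in the frame of plate between -0.03 and -0.003 m and angle between the z axis of module and the z axis of plate, either way round above 0.15 rad and contact force between module and plate above 0.3 N), for 0.05 s.
At the end, for the whole second after the job is handed in: The orange-capped module sits home on the rail, at rest and released: origin 18.5 to 28 mm above the plate's underside, flat within 0.06 rad, square within 0.08 rad, lip on the green-mark side, foot within 1.2 mm of home, centre level with the green mark within 12 mm (z of module in the frame of plate between 0.0185 and 0.028 m and x of module in the frame of plate between -0.011 and 0.011 m and x of lip in the frame of plate between -0.027 and -0.003 m and y of module in the frame of mark between -0.012 and 0.012 m and angle between the z axis of module and the z axis of plate, either way round below 0.06 rad and angle between the x axis of module and the x axis of plate, either way round below 0.08 rad and value of joint foot below 0.0012 m and linear speed of module below 0.02 m/s); the robot touches nothing.
It fails at once if the fixture (plate or rail) is pressed with more than 30 N (contact force between anything else and plate above 30 N).
It fails at once if a bystander (spare module, screwdriver, carton or flask) is moved more than 25 mm (distance of any of spare_white, spare_blue, screwdriver, carton, flask from where it was at the start of the episode above 0.025 m).
It also fails if it takes over 64 s, if anything falls off the work surface, if the arm or the gripper's body presses on something with over 40 N, if the wrist force passes 120 N, or if a joint passes its speed limit or range.

## Working session

There is one attempt and no reset: what is moved stays moved. The work goes in short steps, Python scripts to look and compute and a tool call to move; the robot and the scene stay as the last step left them, time stands still between calls to the robot, and variables do not carry over. Pictures are saved under pics/ and viewed, at most 10 in all, crops included, and the job is handed in when it is done.

Besides the shell and the picture viewer there is one more tool, called after "Emit:" as name([rows], argument=value, ...), one row to a line, values as JSON. play_rows: Moves the arm, as the interface text tells. Shift numbers are shares of 0.1 m and turn numbers shares of 90 degrees, none past 1 either way. Its arguments: {"type":"object","properties":{"increments":{"type":"array"},"squeeze":{"type":"number"}},"required":["increments"]}

```bash
mkdir -p pics && ls && python3 - <<'E'
from bench import ctrl
import cv2,numpy as np
for n in("side","top"):
    im=ctrl.get_image(n); cv2.imwrite(f"pics/{n}0.png",im[:,:,::-1])
    c=ctrl.get_calibration(n); print(n,c)
    hsv=cv2.cvtColor(im,cv2.COLOR_RGB2HSV)
    for nm,lo,hi in(("orange",(5,130,100),(22,255,255)),("green",(45,90,50),(85,255,255)),("blue",(95,120,60),(130,255,255))):
        m=cv2.inRange(hsv,lo,hi)
        k,l,s,ce=cv2.connectedComponentsWithStats(m)
        print(nm,[(s[i].tolist(),ce[i].round(1).tolist()) for i in range(1,k) if s[i,4]>15])
s=ctrl.get_state();print(s)
E
```

```text
pics
side {'vertical_fov': 56.4406321877008, 'cx': 322.7421593133894, 'cy': 201.07562247117855, 'R': array([[-0.96466   , -0.26340991, -0.00680425],
       [-0.19367949,  0.7263289 , -0.6594957 ],
       [ 0.17865983, -0.63487128, -0.75167754]]), 't': array([0.5696673 , 0.16177647, 0.8365874 ])}
orange [([613, 12, 27, 57, 306], [626.8, 35.4]), ([299, 80, 25, 13, 160], [311.5, 85.8]), ([284, 91, 41, 15, 156], [303.1, 98.6]), ([264, 137, 41, 23, 679], [283.5, 147.7]), ([333, 142, 13, 9, 75], [338.9, 145.9])]
green [([549, 64, 91, 54, 3326], [594.4, 90.4]), ([288, 78, 18, 13, 59], [296.2, 83.3]), ([287, 86, 9, 4, 27], [290.9, 87.7]), ([303, 102, 11, 5, 31], [308.0, 104.4]), ([211, 223, 14, 12, 114], [217.2, 228.1]), ([362, 250, 12, 13, 124], [367.5, 256.0])]
blue [([541, 52, 99, 67, 215], [576.8, 95.7]), ([622, 58, 18, 25, 40], [630.7, 70.0]), ([262, 64, 77, 51, 1072], [302.9, 92.1]), ([295, 88, 8, 4, 19], [298.4, 89.7]), ([389, 135, 14, 9, 74], [395.0, 139.0]), ([407, 379, 72, 21, 864], [438.0, 391.0])]
top {'vertical_fov': 57.77926524881048, 'cx': 324.75260012628706, 'cy': 197.4151633
[... 1029 characters left out ...]
ime': 0.1, 'joint_positions': array([-1.21585246,  0.32175618, -0.07007786,  1.4515497 ,  0.02262605,
        1.37079937, -0.05688852]), 'qd': array([-0.00197551, -0.00243481,  0.00094491, -0.00190125, -0.00140479,
        0.00288917, -0.00115703]), 'joint_torque': array([-6.89396966e-04, -4.92572844e+01, -4.05968344e-01, -3.13399780e+01,
       -6.41993224e-02,  3.94732424e-02,  7.44869340e-05]), 'position': array([0.21720929, 0.61223678, 0.29126765]), 'tool_rot': array([-5.32720132e-01, -3.09591973e+00,  2.69746810e-03]), 'ft_force': array([-0.51995134,  0.06357575,  0.3263226 ]), 'torque': array([ 0.00988051,  0.00154625, -0.00536115]), 'grip_force': 0.0, 'grip_width': 0.9997214174736313}
```

View pics/side0.png

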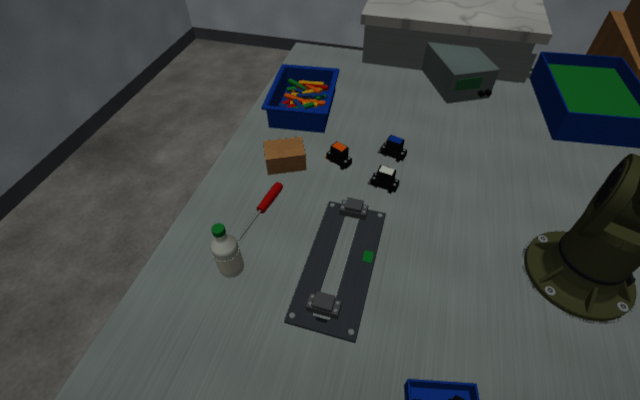

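View pics/top0.png

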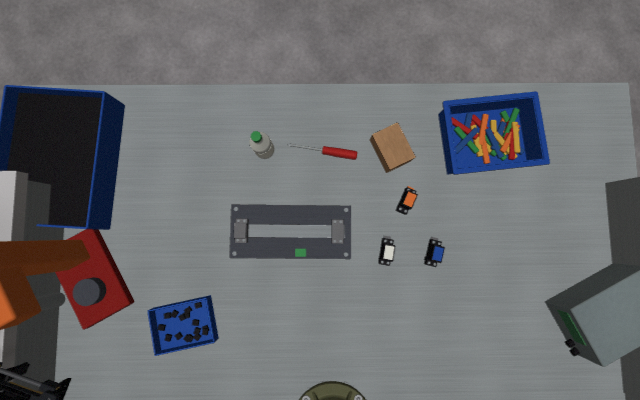

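Top view shows the orange module near (409,199), the mark at (300,252), the plate spanning (230..352, 205..259), and the arm clear of all of it. The side view shows the orange cap at (339,146) and the mark at (367,256).

```bash
cat > h.py <<'E'
from bench import ctrl
import cv2,numpy as np
CAL={n:ctrl.get_calibration(n) for n in("side","top")}
def K(n):
    c=CAL[n]; f=200/np.tan(np.radians(c["vertical_fov"])/2)
    return np.array([[f,0,c["cx"]],[0,f,c["cy"]],[0,0,1]])
def ray(n,uv,z):
    c=CAL[n]; R=np.array(c["R"]);t=np.array(c["t"])
    d=R.T@np.linalg.inv(K(n))@np.array([uv[0],uv[1],1.]); o=-R.T@t
    return o+d*(z-o[2])/d[2]
def tri(us,ut):
    P=[K(n)@np.c_[CAL[n]["R"],CAL[n]["t"]] for n in("side","top")]
    X=cv2.triangulatePoints(P[0],P[1],np.array(us,float).reshape(2,1),np.array(ut,float).reshape(2,1))
    return (X[:3]/X[3]).ravel()
def proj(n,X):
    p=K(n)@(np.array(CAL[n]["R"])@np.array(X)+CAL[n]["t"]); return p[:2]/p[2]
E
python3 - <<'E'
from h import *
np.set_printoptions(precision=4,suppress=True)
T=cv2.imread("pics/top0.png");S=cv2.imread("pics/side0.png")
hT=cv2.cvtColor(T,cv2.COLOR_BGR2HSV)
print("cap tri",tri((338.9,145.9),(409.6,199.0)))
print("mark tri",tri((367.5,256),(300,252.5)),ray("top",(300,252.5),.012),ray("side",(367.5,256),.012))
g=cv2.cvtColor(T,cv2.COLOR_BGR2GRAY)
m=np.zeros_like(g); m[200:265,222:362]=(g[200:265,222:362]<95)*255
c=max(cv2.findContours(m,0,1)[0],key=cv2.contourArea); r=cv2.minAreaRect(c); b=cv2.boxPoints(r)
print("plate box",b, np.array([ray("top",p,.01) for p in b]))
# crops
a=cv2.resize(T[180:275,380:460],None,fx=5,fy=5,interpolation=cv2.INTER_CUBIC)
s=cv2.resize(S[125:200,320:415],None,fx=6,fy=6,interpolation=cv2.INTER_CUBIC)
h=max(a.shape[0],s.shape[0]); o=np.zeros((max(475,450),400+395,3),np.uint8)
o[:475,:400]=a; s=s[:,:395]; o[:450,400:400+s.shape[1]]=s
cv2.imwrite("pics/crop0.png",o)
m=cv2.inRange(hT,(5,130,80),(22,255,255))[180:220,390:430]
pts=np.argwhere(m)[:,::-1]+[390,180]
print("orange rect",cv2.minAreaRect(pts.astype(np.float32)))
bm=(g[180:220,390:430]<70).astype(np.uint8)|(m>0); pts=np.argwhere(bm)[:,::-1]+[390,180]
print("body rect",cv2.minAreaRect(pts.astype(np.float32)))
E
```

```text
cap tri [ 0.6022 -0.2127  0.0655]
mark tri [0.4607 0.0852 0.0128] [0.4606 0.0853 0.012 ] [0.4607 0.0847 0.012 ]
plate box [[229. 204.]
 [350. 204.]
 [350. 258.]
 [229. 258.]] [[ 0.5981  0.2853  0.01  ]
 [ 0.595  -0.0566  0.01  ]
 [ 0.4438 -0.054   0.01  ]
 [ 0.4474  0.2829  0.01  ]]
orange rect ((410.3678283691406, 196.5493621826172), (10.496586799621582, 18.90514373779297), 16.389541625976562)
body rect ((406.9410400390625, 200.34918212890625), (13.685098648071289, 27.141159057617188), 23.629379272460938)
```

View pics/crop0.png

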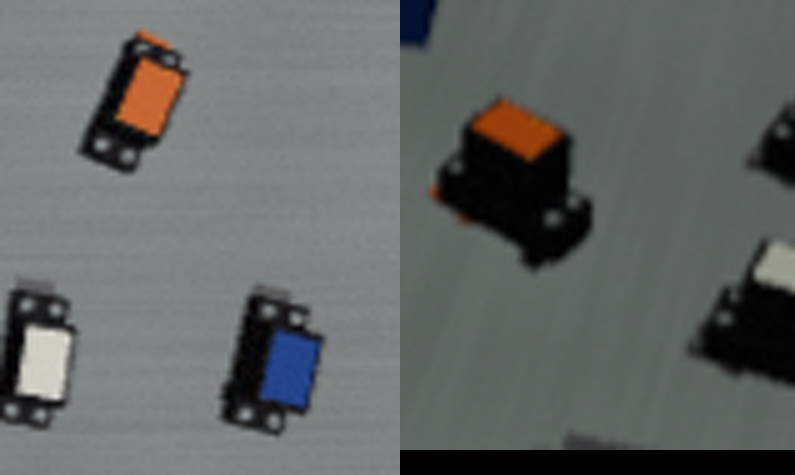

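Foot end (orange foot at crop (155,42)) points up-right in the top view, so module yaw is about -24°. Cap centre is about (0.602, -0.213). The tool y axis is already nearly parallel to module y, so I'll travel there now.

Emit:
play_rows([
  [[-0.3,-0.3,0,0,0,0,1],[-0.65,-0.65,0,0,0,0,1],[-1,-1,0,0,0,0,1],[-1,-1,0,0,0,0,1]],
])

```text
time: 0.5
position: [0.2833, 0.4784, 0.292]
tool_rot: [0.548, 3.09, -0.006]
ft_force: [-0.0, -0.6, 0.8]
grip_width: 0.998
grip_force: 0.0
```

Emit:
play_rows([
  [[-0.35,-0.35,0,0,0,0,1],[-0.7,-0.7,0,0,0,0,1],[-1,-1,0,0,0,0,1]],
])

```text
time: 0.8
position: [0.3396, 0.3552, 0.292]
tool_rot: [0.533, 3.096, -0.001]
ft_force: [0.2, -0.9, -0.4]
grip_width: 0.997
grip_force: 0.0
```

Emit:
play_rows([
  [[-0.35,-0.35,0,0,0,0,1],[-0.7,-0.7,0,0,0,0,1],[-1,-1,0,0,0,0,1]],
])

```text
time: 1.1
position: [0.4004, 0.2273, 0.2922]
tool_rot: [0.534, 3.096, -0.0]
ft_force: [1.5, 0.1, 0.1]
grip_width: 0.999
grip_force: 0.0
```

Emit:
play_rows([
  [[-0.35,-0.35,0,0,0,0,1],[-0.7,-0.7,0,0,0,0,1],[-1,-1,0,0,0,0,1]],
])

```text
time: 1.4
position: [0.4613, 0.0996, 0.2923]
tool_rot: [0.534, 3.095, 0.0]
ft_force: [1.1, 0.9, 0.1]
grip_width: 1.001
grip_force: 0.0
```

Emit:
play_rows([
  [[-0.35,-0.35,0,0,0,0,1],[-0.7,-0.7,0,0,0,0,1],[-1,-1,0,0,0,0,1]],
])

```text
time: 1.7
position: [0.5221, -0.028, 0.2923]
tool_rot: [0.534, 3.095, -0.0]
ft_force: [0.5, 0.5, -0.4]
grip_width: 0.997
grip_force: 0.0
```

Emit:
play_rows([
  [[-0.35,-0.35,0,0,0,0,1],[-0.7,-0.7,0,0,0,0,1],[-1,-1,0,0,0,0,1],[-1,-1,0,0,0,0,1],[-1,-1,0,0,0,0,1]],
])

```text
time: 2.2
position: [0.5822, -0.154, 0.2914]
tool_rot: [-0.536, -3.094, 0.001]
ft_force: [-1.0, 1.1, 0.3]
grip_width: 1.001
grip_force: 0.0
```

```bash
cat >> h.py <<'E'
from scipy.spatial.transform import Rotation as Ro
def plan(p,R):
    s=ctrl.get_state(); R0=Ro.from_rotvec(s["tool_rot"])
    d=R0.inv().apply(np.array(p)-s["position"])/.1
    w=(R0.inv()*R).as_rotvec()/(np.pi/2)
    return d.round(3),w.round(3)
def tool(yaw,tilt=0):  # module yaw, tilt>0 = lip low ; tool x=-mod x, y=mod y, z=-mod z
    return Ro.from_euler("z",yaw,degrees=True)*Ro.from_euler("y",-tilt,degrees=True)*Ro.from_matrix(np.diag([-1.,1,-1]))
E
python3 - <<'E'
from h import *
np.set_printoptions(precision=4,suppress=True)
I={"top":cv2.imread("pics/top0.png"),"side":cv2.imread("pics/side0.png")}
box={"top":(395,425,180,215),"side":(328,350,138,154)}
for n in I:
    u0,u1,v0,v1=box[n]; f=8
    c=cv2.resize(I[n][v0:v1,u0:u1],None,fx=f,fy=f,interpolation=cv2.INTER_CUBIC)
    m=cv2.inRange(cv2.cvtColor(c,cv2.COLOR_BGR2HSV),(4,120,90),(24,255,255))
    ct=max(cv2.findContours(m,0,1)[0],key=cv2.contourArea).reshape(-1,2)
    W=np.array([ray(n,((p[0]+.5)/f-.5+u0,(p[1]+.5)/f-.5+v0),.0655)[:2] for p in ct])*1000
    print(n,"cap",cv2.minAreaRect(W.astype(np.float32)))
# plate edges by subpixel line fit in world plane z=.01
    g=cv2.GaussianBlur(cv2.cvtColor(I[n],cv2.COLOR_BGR2GRAY),(0,0),.7).astype(float)
    C0=np.array([.521,.1144])
    for sx in(-1,1):
        P=[]
        for y in np.arange(-.15,.151,.01):
            xs=sx*np.arange(.066,.084,.0005)
            q=np.array([proj(n,[C0[0]+x,C0[1]+y,.01]) for x in xs],np.float32)
            v=cv2.remap(g.astype(np.float32),q[:,0].copy(),q[:,1].copy(),cv2.INTER_LINEAR).ravel()
            k=np.argmax(np.diff(v)); P.append((C0[0]+xs[k],C0[1]+y))
        P=np.array(P,np.float32)*1000
        l=cv2.fitLine(P,cv2.DIST_HUBER,0,.01,.01).ravel(); l=l*np.sign(l[1])*1 if 0 else l
        vx,vy=l[:2]*np.sign(l[1]); print(n,"edge",sx,"yaw",np.degrees(np.arctan2(-vx,vy)),"x@C0y",l[2]+(C0[1]*1000-l[3])*vx/vy)
E
```

```text
top cap ((602.7619018554688, -212.55580139160156), (26.370433807373047, 37.80549240112305), 65.1891098022461)
top edge -1 yaw -0.90653425 x@C0y 445.6303595717529
top edge 1 yaw -0.47119856 x@C0y 594.0341823538963
side cap ((602.08935546875, -212.71763610839844), (25.944379806518555, 37.74222183227539), 64.82514953613281)
side edge -1 yaw -1.1922069 x@C0y 444.22978236399575
side edge 1 yaw -1.1499828 x@C0y 593.7403831721975
```

```bash
python3 - <<'E'
from h import *
for z in (.19,.101): print(plan([.6024,-.2126,z],tool(-25)))
E
```

```text
(array([-0.389, -0.483,  1.014]), array([-0.001, -0.001,  0.059]))
(array([-0.39 , -0.482,  1.904]), array([-0.001, -0.001,  0.059]))
```

Emit:
play_rows([
  [[-0.2,-0.24,0.4,0,0,0.03,1],[-0.389,-0.483,0.7,0,0,0.059,1],[-0.389,-0.483,1,0,0,0.059,1],[-0.389,-0.483,1,0,0,0.059,1],[-0.389,-0.483,1,0,0,0.059,1]],
])

```text
time: 2.7
position: [0.6031, -0.2095, 0.1924]
tool_rot: [-0.671, -3.068, -0.002]
ft_force: [0.4, 0.4, 0.9]
grip_width: 0.999
grip_force: 0.0
```

```bash
python3 - <<'E'
from h import *
print(plan([.6024,-.2126,.101],tool(-25)),ctrl.get_state()["joint_positions"].round(2))
cv2.imwrite("pics/side1.png",cv2.resize(ctrl.get_image("side")[60:240,240:480,::-1],None,fx=3,fy=3))
E
```

```text
(array([-0.008, -0.032,  0.914]), array([ 0.001, -0.001,  0.004])) [-0.24  0.42  0.68  1.63 -0.28  1.2   1.65]
```

View pics/side1.png

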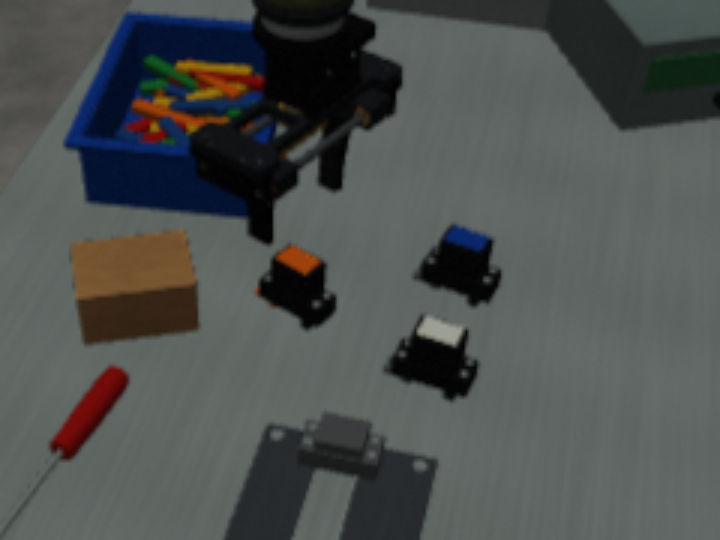

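Picture: the open gripper hangs over the orange module (cap at about (300,260) in the crop), the fingers straddling its width; the surroundings are clear. Descending.

Emit:
play_rows([
  [[-0.01,-0.01,0.25,0,0,0.004,1],[-0.01,-0.01,0.5,0,0,0.004,1],[-0.01,-0.01,0.7,0,0,0.004,1],[-0.01,-0.01,0.85,0,0,0.004,1],[-0.01,-0.01,0.91,0,0,0.004,1],[-0.01,-0.01,0.91,0,0,0.004,1],[-0.01,-0.01,0.91,0,0,0.004,1]],
])

```text
time: 3.45
position: [0.6041, -0.2134, 0.1026]
tool_rot: [0.684, 3.064, 0.0]
ft_force: [-0.1, -0.6, -0.3]
grip_width: 1.001
grip_force: 0.0
```

```bash
python3 - <<'E'
from h import *
print(plan([.6024,-.2126,.101],tool(-25)))
E
```

```text
(array([ 0.019, -0.   ,  0.016]), array([ 0.   ,  0.001, -0.002]))
```

Emit:
play_rows([
  [[0.02,0,0.016,0,0,0,1],[0.02,0,0.016,0,0,0,0.3],[0.02,0,0.016,0,0,0,-0.2],[0.02,0,0.016,0,0,0,-0.5],[0.02,0,0.016,0,0,0,-1],[0.02,0,0.016,0,0,0,-1],[0.02,0,0.016,0,0,0,-1],[0.02,0,0.016,0,0,0,-1]],
], squeeze=40)

```text
time: 4.25
position: [0.6014, -0.2124, 0.0996]
tool_rot: [0.685, 3.066, 0.0]
ft_force: [1.5, 0.3, 0.2]
grip_width: 0.445
grip_force: 0.0
```

Emit:
play_rows([
  [[0,0,0,0,0,0,-1],[0,0,0,0,0,0,-1],[0,0,0,0,0,0,-1],[0,0,-0.2,0,0,0,-1],[0,0,-0.5,0,0,0,-1],[0,0,-0.8,0,0,0,-1],[0,0,-1,0,0,0,-1],[0,0,-1,0,0,0,-1]],
])

```text
time: 5.05
position: [0.6029, -0.213, 0.2026]
tool_rot: [0.684, 3.061, 0.0]
ft_force: [0.8, -1.0, -2.1]
grip_width: 0.342
grip_force: 39.5
```

Emit:
play_rows([
  [[0.3,0.3,-0.1,0,0,0,-1],[0.6,0.6,-0.2,0,0,0,-1],[0.9,0.9,-0.2,0,0,-0.05,-1],[1,1,-0.2,0,0,-0.13,-1],[1,1,-0.2,0,0,-0.21,-1],[1,1,-0.2,0,0,-0.268,-1],[1,1,-0.2,0,0,-0.268,-1],[1,1,-0.2,0,0,-0.268,-1]],
])

```text
time: 5.85
position: [0.5529, -0.0793, 0.2185]
tool_rot: [-0.033, -3.14, -0.0]
ft_force: [0.2, -0.3, -1.0]
grip_width: 0.347
grip_force: 39.5
```

```bash
python3 - <<'E'
from h import *
s=ctrl.get_state();print(s["position"],s["joint_positions"].round(2))
print(plan([.50,.0846,.215],tool(-.9)),plan([.50,.0846,.215],tool(-.9,22)))
E
```

```text
[ 0.55293555 -0.07928491  0.21847415] [-0.46  0.2   0.63  1.8  -0.12  1.19  1.75]
(array([0.564, 1.627, 0.036]), array([ 0.   , -0.001, -0.003])) (array([0.564, 1.627, 0.036]), array([-0.001, -0.246, -0.003]))
```

```bash
python3 - <<'E'
from h import *
np.set_printoptions(precision=4,suppress=True)
I={n:cv2.GaussianBlur(cv2.cvtColor(cv2.imread(f"pics/{n}0.png"),cv2.COLOR_BGR2GRAY),(0,0),.6).astype(np.float32) for n in("top","side")}
a=np.radians(-.9); ex=np.array([np.cos(a),np.sin(a)]); ey=np.array([-np.sin(a),np.cos(a)]); C=np.array([.5195,.1144])
# edge scans at assumed height 32.5 mm, reported in plate x; and slope d(x)/d(z) of each ray
res={}
for n in I:
    xs=np.arange(-.04,.0401,.0005); prof=[]
    for y in np.arange(-.09,.091,.01):
        q=np.array([proj(n,[*(C+x*ex+y*ey),.0325]) for x in xs],np.float32)
        prof.append(cv2.remap(I[n],q[:,0].copy(),q[:,1].copy(),cv2.INTER_LINEAR).ravel())
    p=np.median(prof,0); print(n,"profile",p[::4].round(0).astype(int).tolist())
    d=np.gradient(cv2.GaussianBlur(p.reshape(1,-1),(0,0),2).ravel()); L,H=xs[np.argmax(d)],xs[np.argmin(d)]
    uv=proj(n,[*(C+L*ex),.0325]); k=(ray(n,uv,.0335)-ray(n,uv,.0325))[:2]@ex/.001
    print(n,"edges",L,H,"width",H-L,"mid",(L+H)/2,"dx/dz",k); res[n]=((L+H)/2,k)
(m1,k1),(m2,k2)=res["top"],res["side"]; dz=(m2-m1)/(k1-k2); print("rail z",.0325+dz,"x",m1+k1*dz)
# neighbours' tops: bright-ish area, triangulated centroid omitted
E
```

```text
top profile [65, 65, 65, 65, 66, 65, 65, 65, 65, 65, 66, 72, 89, 112, 127, 131, 131, 132, 133, 133, 133, 132, 131, 129, 129, 130, 131, 132, 128, 114, 90, 73, 66, 65, 66, 66, 65, 66, 66, 65, 65]
top edges -0.014499999999999978 0.01900000000000005 width 0.03350000000000003 mid 0.0022500000000000367 dx/dz 0.009231359097437702
side profile [40, 40, 41, 41, 40, 40, 40, 41, 41, 41, 44, 57, 79, 96, 98, 98, 98, 99, 99, 99, 99, 98, 96, 96, 96, 97, 98, 97, 90, 71, 49, 42, 41, 41, 41, 41, 41, 41, 40, 40, 41]
side edges -0.01699999999999998 0.01800000000000005 width 0.03500000000000003 mid 0.0005000000000000351 dx/dz -0.11054094031876481
rail z 0.017888942113244044 x 0.002115120077853943
```

Emit:
play_rows([
  [[0.2,0.3,0,0,0,0,-1],[0.4,0.6,0,0,0,0,-1],[0.5,0.9,0,0,0,0,-1],[0.564,1,0,0,-0.06,0,-1],[0.564,1,0,0,-0.12,0,-1],[0.564,1,0,0,-0.19,0,-1],[0.564,1,0,0,-0.246,0,-1],[0.564,1,0,0,-0.246,0,-1]],
])

```text
time: 6.65
position: [0.4964, 0.0216, 0.218]
tool_rot: [0.027, 2.758, -0.003]
ft_force: [-0.5, 0.5, -1.8]
grip_width: 0.343
grip_force: 39.5
```

```bash
python3 - <<'E'
from h import *
print(ctrl.get_state()["joint_positions"].round(2))
for z in(.215,.16,.135): print(plan([.475,.0850,z],tool(-.9,22)))
E
```

```text
[-0.63 -0.22  0.45  2.19  0.24  0.78  1.24]
(array([ 0.222,  0.63 , -0.057]), array([-0.   , -0.   , -0.003]))
(array([0.428, 0.629, 0.453]), array([-0.   , -0.   , -0.003]))
(array([0.521, 0.629, 0.685]), array([-0.   , -0.   , -0.003]))
```

Emit:
play_rows([
  [[0.1,0.2,0.1,0,0,0,-1],[0.2,0.4,0.2,0,0,0,-1],[0.3,0.6,0.3,0,0,0,-1],[0.428,0.63,0.453,0,0,-0.003,-1],[0.428,0.63,0.453,0,0,-0.003,-1],[0.428,0.63,0.453,0,0,-0.003,-1],[0.428,0.63,0.453,0,0,-0.003,-1]],
])

```text
time: 7.35
position: [0.4789, 0.0846, 0.1627]
tool_rot: [0.022, 2.754, -0.006]
ft_force: [-0.3, -0.7, -1.4]
grip_width: 0.344
grip_force: 39.5
```

```bash
python3 - <<'E'
from h import *
s=ctrl.get_state();print(s["position"],s["joint_positions"].round(2),s["ft_force"])
for z in(.16,.135): print(plan([.475,.0850,z],tool(-.9,22)))
im=ctrl.get_image("side")[:,:,::-1]; cv2.imwrite("pics/side2.png",cv2.resize(im[170:350,260:440],None,fx=3,fy=3))
cv2.imwrite("pics/side2full.png",im)
E
```

```text
[0.47886847 0.08460083 0.16268236] [-0.67 -0.15  0.35  2.27  0.29  0.66  1.04] [-0.25328256 -0.7334232  -1.44475228]
(array([0.046, 0.003, 0.01 ]), array([-0.001,  0.002, -0.   ]))
(array([0.14 , 0.004, 0.242]), array([-0.001,  0.002, -0.   ]))
```

View pics/side2.png

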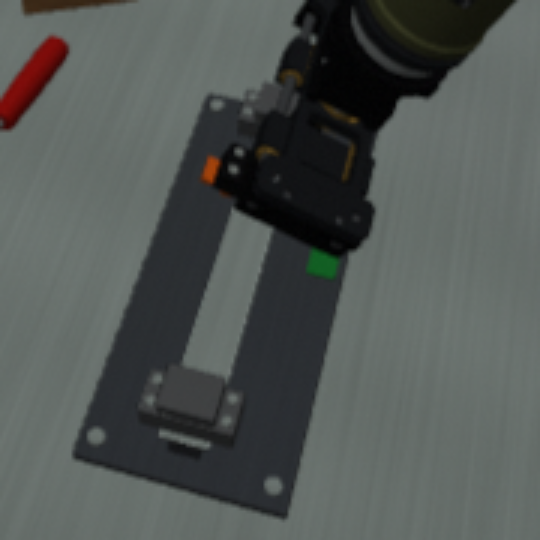

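The side view shows the module held tilted with the lip low. Its orange foot is at crop (212,172), the rail runs below it, and the green mark at (323,263) is beside it. Lowering to just above the expected contact.

Emit:
play_rows([
  [[0.08,0,0.08,0,0,0,-1],[0.12,0,0.16,0,0,0,-1],[0.14,0,0.24,0,0,0,-1],[0.14,0,0.24,0,0,0,-1],[0.14,0,0.24,0,0,0,-1],[0.14,0,0.24,0,0,0,-1]],
])

```text
time: 8.0
position: [0.474, 0.0852, 0.1343]
tool_rot: [0.019, 2.755, -0.006]
ft_force: [0.3, 0.2, -2.6]
grip_width: 0.345
grip_force: 39.5
```

```bash
python3 - <<'E'
from h import *
s=ctrl.get_state();print(s["position"],s["joint_positions"].round(2),s["ft_force"])
print(proj("side",[.551,.085,.084]))
for z in(.128,.122): print(plan([.475,.0850,z],tool(-.9,22)))
for i in range(3): ctrl.get_image("top")
s=ctrl.get_state();print(s["position"],s["ft_force"],s["torque"])
E
```

```text
[0.47403244 0.0851922  0.13434882] [-0.67 -0.11  0.35  2.31  0.29  0.59  1.03] [ 0.25800381  0.21354657 -2.64908787]
[329.65801287 229.05180423]
(array([ 0.015, -0.002,  0.062]), array([-0.001,  0.002,  0.001]))
(array([ 0.038, -0.002,  0.118]), array([-0.001,  0.002,  0.001]))
[0.47397859 0.08525302 0.13446858] [-0.16622083  0.18378862 -1.76243615] [0.02022113 0.60390601 0.01829655]
```

Emit:
play_rows([
  [[0.015,0,0.035,0,0,0,-1],[0.03,0,0.07,0,0,0,-1],[0.038,0,0.093,0,0,0,-1],[0.038,0,0.093,0,0,0,-1]],
])

```text
time: 8.55
position: [0.4733, 0.0849, 0.1233]
tool_rot: [0.019, 2.756, -0.007]
ft_force: [0.0, 0.0, -2.6]
grip_width: 0.344
grip_force: 39.5
```

Emit:
play_rows([
  [[0.005,0,0.012,0,0,0,-1],[0.0075,0,0.0186,0,0,0,-1],[0.0075,0,0.0186,0,0,0,-1]],
])

```text
time: 8.85
position: [0.4737, 0.0851, 0.122]
tool_rot: [0.019, 2.755, -0.006]
ft_force: [-0.0, 0.4, -1.7]
grip_width: 0.342
grip_force: 39.5
```

Emit:
play_rows([
  [[0.003,0,0.0075,0,0,0,-1],[0.0056,0,0.014,0,0,0,-1],[0.0056,0,0.014,0,0,0,-1]],
])

```text
time: 9.15
position: [0.4736, 0.085, 0.1204]
tool_rot: [0.02, 2.755, -0.006]
ft_force: [-0.3, 0.0, -1.3]
grip_width: 0.348
grip_force: 39.5
```

Emit:
play_rows([
  [[0.003,0,0.0075,0,0,0,-1],[0.0056,0,0.014,0,0,0,-1],[0.0056,0,0.014,0,0,0,-1]],
])

```text
time: 9.45
position: [0.4736, 0.0851, 0.1189]
tool_rot: [0.019, 2.755, -0.006]
ft_force: [0.2, -0.0, -1.3]
grip_width: 0.344
grip_force: 39.5
```

Emit:
play_rows([
  [[0.002,0,0.005,0,0,0,-1],[0.004,0,0.0093,0,0,0,-1],[0.004,0,0.0093,0,0,0,-1]],
])

```text
time: 9.75
position: [0.4737, 0.0851, 0.1179]
tool_rot: [0.019, 2.755, -0.006]
ft_force: [-0.2, -0.4, -1.7]
grip_width: 0.344
grip_force: 39.5
```

Emit:
play_rows([
  [[0.002,0,0.005,0,0,0,-1],[0.004,0,0.0093,0,0,0,-1],[0.004,0,0.0093,0,0,0,-1]],
])

```text
time: 10.05
position: [0.4738, 0.0851, 0.117]
tool_rot: [0.019, 2.755, -0.006]
ft_force: [-0.1, -0.2, -1.3]
grip_width: 0.346
grip_force: 39.5
```

Emit:
play_rows([
  [[0.002,0,0.005,0,0,0,-1],[0.004,0,0.0093,0,0,0,-1],[0.004,0,0.0093,0,0,0,-1]],
])

```text
time: 10.35
position: [0.474, 0.0851, 0.1166]
tool_rot: [0.02, 2.754, -0.006]
ft_force: [-3.0, -1.1, 6.2]
grip_width: 0.341
grip_force: 39.5
```

Emit:
play_rows([
  [[0.002,0,0.005,0,0,0,-1],[0.004,0,0.0093,0,0,0,-1],[0.004,0,0.0093,0,0,0,-1]],
])

```text
time: 10.65
position: [0.4743, 0.085, 0.1163]
tool_rot: [0.02, 2.754, -0.006]
ft_force: [-7.7, -2.7, 12.2]
grip_width: 0.343
grip_force: 39.6
```

Emit:
play_rows([
  [[0,0,-0.012,0,0,0,-1],[0,0,-0.012,0,0,0,-1],[-0.02,0,-0.012,0,0,0,-1],[-0.04,0,-0.012,0,0,0,-1],[-0.04,0,-0.012,0,0,0,-1]],
])

```text
time: 11.15
position: [0.4754, 0.0851, 0.1167]
tool_rot: [0.019, 2.759, -0.008]
ft_force: [-9.0, 0.0, 7.6]
grip_width: 0.339
grip_force: 39.7
```

Emit:
play_rows([
  [[-0.015,0,0,0,0,0,-1],[-0.03,0,0,0,0,0,-1],[-0.03,0,0,0,0,0,-1]],
])

```text
time: 11.45
position: [0.477, 0.0849, 0.1171]
tool_rot: [0.019, 2.762, -0.009]
ft_force: [-11.3, 1.0, 7.8]
grip_width: 0.338
grip_force: 39.9
```

Emit:
play_rows([
  [[0,0,-0.006,0,0,0,-1],[0,0,-0.012,0,0,0,-1],[0,0,-0.012,0,0,0,-1]],
])

```text
time: 11.75
position: [0.4793, 0.085, 0.1197]
tool_rot: [0.019, 2.755, -0.006]
ft_force: [0.3, 0.1, -1.5]
grip_width: 0.339
grip_force: 39.9
```

```bash
python3 - <<'E'
from h import *
s=ctrl.get_state();R=Ro.from_rotvec(s["tool_rot"]);p=s["position"]
print(p,s["ft_force"],s["torque"],s["joint_torque"].round(2))
O=p+R.apply([0,0,.1]); print("origin",O)
# line of action relative to TCP in xz plane: torque y = z*Fx - x*Fz
im=ctrl.get_image("side")[:,:,::-1]; cv2.imwrite("pics/side3.png",cv2.resize(im[200:270,300:400],None,fx=7,fy=7,interpolation=cv2.INTER_CUBIC))
E
```

```text
[0.47934667 0.08501997 0.1197153 ] [ 0.26257139  0.07621108 -1.48197254] [ 0.02427999  0.59486932 -0.01673717] [-3.000e-02 -2.143e+01 -8.100e-01 -2.752e+01  5.900e-01 -1.730e+00
  1.000e-02]
origin [0.51704925 0.08431667 0.0270977 ]
```

View pics/side3.png

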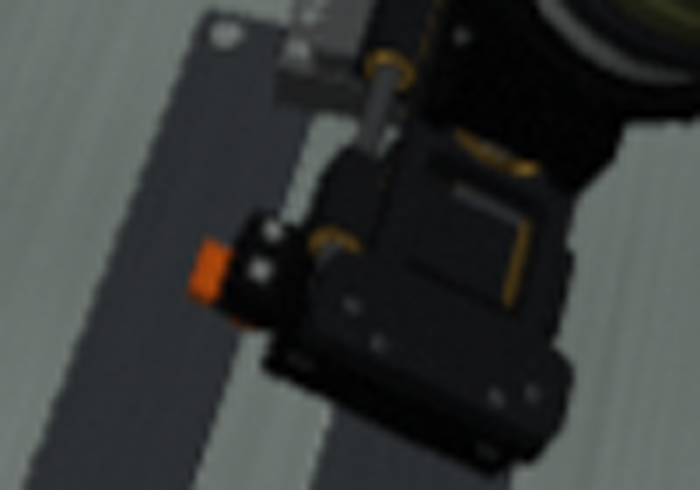

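The module is free again with the saddle about 1 mm above the corner, since the earlier drag was friction. The picture shows the foot at (210,272) over the far side of the rail. Next I'll slide along the module's x axis until the leg meets the edge.

Emit:
play_rows([
  [[-0.013,0,0,0,0,0,-1],[-0.026,0,0,0,0,0,-1],[-0.04,0,0,0,0,0,-1],[-0.04,0,0,0,0,0,-1]],
])

```text
time: 12.2
position: [0.4833, 0.085, 0.1215]
tool_rot: [0.02, 2.755, -0.006]
ft_force: [0.3, -0.4, -1.2]
grip_width: 0.339
grip_force: 39.9
```

Emit:
play_rows([
  [[-0.007,0,0,0,0,0,-1],[-0.015,0,0,0,0,0,-1],[-0.015,0,0,0,0,0,-1]],
])

```text
time: 12.5
position: [0.484, 0.0849, 0.1216]
tool_rot: [0.019, 2.756, -0.007]
ft_force: [-1.3, 0.6, -2.0]
grip_width: 0.337
grip_force: 39.9
```

Emit:
play_rows([
  [[-0.007,0,0,0,0,0,-1],[-0.015,0,0,0,0,0,-1],[-0.015,0,0,0,0,0,-1]],
])

```text
time: 12.8
position: [0.4845, 0.0849, 0.1216]
tool_rot: [0.019, 2.758, -0.007]
ft_force: [-4.9, 0.2, -1.1]
grip_width: 0.34
grip_force: 39.9
```

```bash
python3 - <<'E'
from h import *
s=ctrl.get_state();R=Ro.from_rotvec(s["tool_rot"]);p=s["position"];O=p+R.apply([0,0,.1])
print(s["ft_force"],s["torque"],"O",O,"lip",O+R.apply([.015,0,-.0015]))
E
```

```text
[-4.85612714  0.24799318 -1.05602595] [0.30702503 1.79469627 0.00898213] O [0.52194864 0.08412328 0.02889512] lip [0.50747883 0.08432376 0.02467204]
```

Contact force is purely -x (leg against the edge at x≈0.503, as expected), so the lip is hooked. Next I'll rock about the hook point.

```bash
cat >> h.py <<'E'
def rock(phi,m=(.018,0,.0915)):
    m=np.array(m); return ((m-Ro.from_euler("y",phi,degrees=True).apply(m))/.1).round(4),round(phi/90,4)
E
python3 - <<'E'
from h import *
for p in(3,6,9,12,15): print(p,rock(p))
E
```

```text
3 (array([-0.0476,  0.    ,  0.0107]), 0.0333)
6 (array([-0.0947,  0.    ,  0.0238]), 0.0667)
9 (array([-0.1409,  0.    ,  0.0394]), 0.1)
12 (array([-0.1863,  0.    ,  0.0574]), 0.1333)
15 (array([-0.2307,  0.    ,  0.0778]), 0.1667)
```

Emit:
play_rows([
  [[-0.0476,0,0.0107,0,0.0333,0,-1],[-0.0947,0,0.0238,0,0.0667,0,-1],[-0.0947,0,0.0238,0,0.0667,0,-1],[-0.0947,0,0.0238,0,0.0667,0,-1]],
])

```text
time: 13.2
position: [0.4945, 0.0847, 0.123]
tool_rot: [0.021, 2.862, -0.007]
ft_force: [-4.5, 0.2, -1.2]
grip_width: 0.343
grip_force: 39.9
```

```bash
python3 - <<'E'
from h import *
s=ctrl.get_state();R=Ro.from_rotvec(s["tool_rot"]);p=s["position"];O=p+R.apply([0,0,.1])
print(s["ft_force"],s["torque"],"O",O,"hook",p+R.apply([.0183,0,.0915]))
E
```

```text
[-4.46926978  0.17230657 -1.18674431] [0.22669761 1.5402058  0.02210716] O [0.52204199 0.08402911 0.02685757] hook [0.50210953 0.08433206 0.02997932]
```

Emit:
play_rows([
  [[-0.0476,0,0.0107,0,0.0333,0,-1],[-0.0947,0,0.0238,0,0.0667,0,-1],[-0.0947,0,0.0238,0,0.0667,0,-1],[-0.0947,0,0.0238,0,0.0667,0,-1]],
])

```text
time: 13.6
position: [0.5043, 0.0847, 0.1236]
tool_rot: [0.021, 2.966, -0.006]
ft_force: [-5.7, 1.1, 0.8]
grip_width: 0.34
grip_force: 39.9
```

Emit:
play_rows([
  [[-0.016,0,0.0034,0,0.0111,0,-1],[-0.032,0,0.007,0,0.0222,0,-1],[-0.032,0,0.007,0,0.0222,0,-1],[-0.032,0,0.007,0,0.0222,0,-1]],
])

```text
time: 14.0
position: [0.5077, 0.0846, 0.1236]
tool_rot: [0.022, 3.001, -0.005]
ft_force: [-5.1, 0.4, -0.6]
grip_width: 0.341
grip_force: 39.9
```

```bash
python3 - <<'E'
from h import *
s=ctrl.get_state();R=Ro.from_rotvec(s["tool_rot"]);p=s["position"];O=p+R.apply([0,0,.1])
print(s["ft_force"],s["torque"],"O",O,"hook",p+R.apply([.0183,0,.0915]))
E
```

```text
[-5.10261583  0.37925552 -0.59375837] [2.27147964e-01 1.50508056e+00 5.25028492e-05] O [0.5216586  0.08417965 0.02454058] hook [0.50235306 0.08447332 0.03040147]
```

Emit:
play_rows([
  [[-0.016,0,0.0055,0,0.0111,0,-1],[-0.032,0,0.012,0,0.0222,0,-1],[-0.032,0,0.012,0,0.0222,0,-1],[-0.032,0,0.012,0,0.0222,0,-1]],
])

```text
time: 14.4
position: [0.5112, 0.0846, 0.1231]
tool_rot: [0.022, 3.037, -0.005]
ft_force: [-5.9, -0.3, 1.2]
grip_width: 0.344
grip_force: 39.9
```

Emit:
play_rows([
  [[-0.016,0,0.0055,0,0.0111,0,-1],[-0.032,0,0.012,0,0.0222,0,-1],[-0.032,0,0.012,0,0.0222,0,-1],[-0.032,0,0.012,0,0.0222,0,-1]],
])

```text
time: 14.8
position: [0.5145, 0.0845, 0.1225]
tool_rot: [0.022, 3.071, -0.004]
ft_force: [-5.7, 0.6, 3.2]
grip_width: 0.341
grip_force: 39.9
```

```bash
python3 - <<'E'
from h import *
s=ctrl.get_state();R=Ro.from_rotvec(s["tool_rot"]);p=s["position"];O=p+R.apply([0,0,.1])
print(s["ft_force"],s["torque"],"O",O,"hook",p+R.apply([.0183,0,.0915]))
E
```

```text
[-5.67185595  0.55873544  3.19197503] [ 0.11061416  1.81276168 -0.07444126] O [0.5214906  0.08416658 0.02275217] hook [0.50264273 0.0844557  0.02995036]
```

Emit:
play_rows([
  [[-0.016,0,0.007,0,0.0111,0,-1],[-0.032,0,0.014,0,0.0222,0,-1],[-0.032,0,0.014,0,0.0222,0,-1],[-0.032,0,0.014,0,0.0222,0,-1]],
])

```text
time: 15.2
position: [0.5177, 0.0844, 0.121]
tool_rot: [0.022, 3.107, -0.004]
ft_force: [-6.2, 0.8, 1.0]
grip_width: 0.344
grip_force: 39.9
```

Emit:
play_rows([
  [[-0.016,0,0.007,0,0.0111,0,-1],[-0.032,0,0.014,0,0.0222,0,-1],[-0.032,0,0.014,0,0.0222,0,-1],[-0.032,0,0.014,0,0.0222,0,-1]],
])

```text
time: 15.6
position: [0.5208, 0.0843, 0.1211]
tool_rot: [-0.023, -3.141, 0.003]
ft_force: [-9.8, -0.7, 10.8]
grip_width: 0.34
grip_force: 39.9
```

```bash
python3 - <<'E'
from h import *
s=ctrl.get_state();R=Ro.from_rotvec(s["tool_rot"]);p=s["position"];O=p+R.apply([0,0,.1])
print(s["ft_force"],s["torque"],"O",O,"hook",p+R.apply([.0183,0,.0915]),"tilt",np.degrees(np.arcsin(R.apply([1,0,0])[2])))
E
```

```text
[-9.77161367 -0.68595992 10.8473407 ] [-0.01286069  2.45523287  0.01671895] O [0.52077964 0.08413919 0.02111687] hook [0.50248669 0.08441843 0.02962746] tilt 0.033191824954725564
```

Emit:
play_rows([
  [[0,0,0.006,0,0.008,0,-1],[0,0,0.006,0,0.011,0,-1],[0,0,0.006,0,0.011,0,-1]],
])

```text
time: 15.9
position: [0.5221, 0.0843, 0.1213]
tool_rot: [-0.023, -3.127, 0.002]
ft_force: [-9.5, -1.0, 11.9]
grip_width: 0.339
grip_force: 39.9
```

```bash
python3 - <<'E'
from h import *
s=ctrl.get_state();R=Ro.from_rotvec(s["tool_rot"]);p=s["position"];O=p+R.apply([0,0,.1])
print(s["ft_force"],s["torque"],"O",O,"tilt",np.degrees(np.arcsin(R.apply([1,0,0])[2])))
im=ctrl.get_image("side")[:,:,::-1]; cv2.imwrite("pics/side4.png",cv2.resize(im[200:270,300:400],None,fx=7,fy=7,interpolation=cv2.INTER_CUBIC))
E
```

```text
[-9.50933213 -1.02884024 11.9466761 ] [-0.0202077   1.95657642  0.01953841] O [0.52059096 0.08414951 0.02127893] tilt 0.8484692705343416
```

View pics/side4.png

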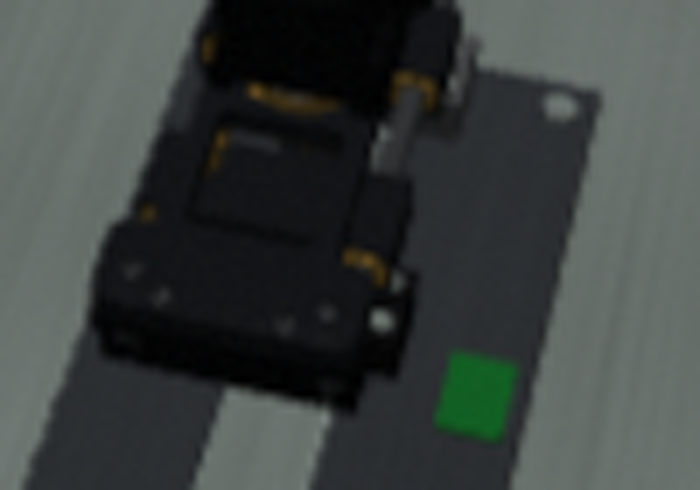

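The side view shows the module level between the fingers beside the green mark at (477,397); the foot is hidden by the gripper. I'll ease off, release, rise and look.

Emit:
play_rows([
  [[0.01,0,-0.006,0,-0.009,0,-1],[0.02,0,-0.012,0,-0.009,0,-1],[0.02,0,-0.012,0,-0.009,0,-1]],
])

```text
time: 16.25
position: [0.5205, 0.0843, 0.1213]
tool_rot: [0.023, 3.14, -0.003]
ft_force: [-2.2, -0.3, 2.6]
grip_width: 0.343
grip_force: 39.9
```

Emit:
play_rows([
  [[0,0,0,0,0,0,-0.2],[0,0,0,0,0,0,0],[0,0,0,0,0,0,0.2],[0,0,0,0,0,0,0.2],[0,0,0,0,0,0,0.2]],
])

```text
time: 16.75
position: [0.5198, 0.0844, 0.1206]
tool_rot: [-0.023, -3.141, 0.003]
ft_force: [-0.4, -0.5, 0.1]
grip_width: 0.586
grip_force: 0.0
```

Emit:
play_rows([
  [[0,0,-0.2,0,0,0,0.2],[0,0,-0.5,0,0,0,0.2],[0,0,-0.8,0,0,0,0.2],[0.4,0,-1,0,0,0,0.2],[0.8,0,-1,0,0,0,0.2],[1,0,-1,0,0,0,0.2],[1,0,-1,0,0,0,0.2]],
])

```text
time: 17.45
position: [0.4177, 0.0863, 0.2208]
tool_rot: [-0.02, -3.14, 0.0]
ft_force: [0.2, -0.0, -0.2]
grip_width: 0.602
grip_force: 0.0
```

```bash
python3 - <<'E'
from h import *
S=ctrl.get_image("side")[:,:,::-1];T=ctrl.get_image("top")[:,:,::-1]
cv2.imwrite("pics/t5.png",T);cv2.imwrite("pics/s5.png",S)
s=ctrl.get_state();print(s["position"],s["ft_force"],s["grip_width"])
a=cv2.resize(S[200:280,300:380],None,fx=5,fy=5,interpolation=cv2.INTER_CUBIC);b=cv2.resize(T[195:275,270:350],None,fx=5,fy=5,interpolation=cv2.INTER_CUBIC)
cv2.imwrite("pics/both5.png",np.hstack([a,b]))
E
```

```text
[0.42026447 0.08615308 0.22111642] [0.46569548 0.61370332 0.38308719] 0.5995630872043936
```

View pics/both5.png

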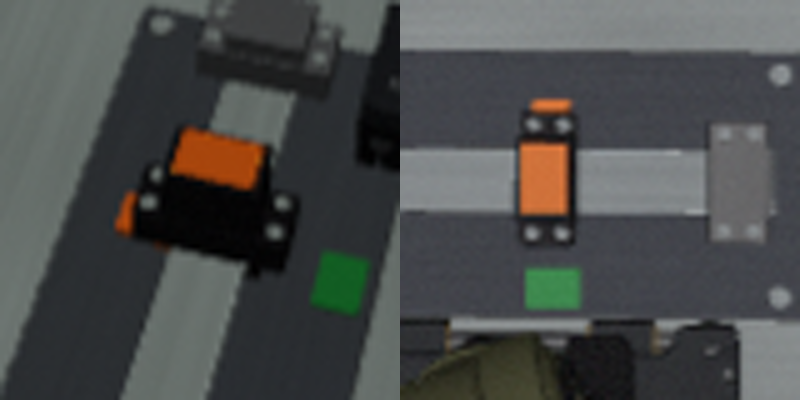

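The picture shows the module square on the rail. In the top half the cap is centred at (544,180), level with the rail middle at 181 and aligned with the mark at (552,288); the foot strip is at (551,104). I'll check the foot extension, tilt and y numerically.

```bash
python3 - <<'E'
from h import *
np.set_printoptions(precision=4,suppress=True)
def cont(im,box,hi=(24,255,255),lo=(4,120,80),f=8):
    u0,u1,v0,v1=box
    c=cv2.resize(im[v0:v1,u0:u1],None,fx=f,fy=f,interpolation=cv2.INTER_CUBIC)
    cs=[k.reshape(-1,2) for k in cv2.findContours(cv2.inRange(cv2.cvtColor(c,cv2.COLOR_BGR2HSV),lo,hi),0,1)[0]]
    cs.sort(key=len,reverse=True)
    return [((k+.5)/f-.5+[u0,v0],cv2.contourArea(k)/f/f) for k in cs[:2]]
for nm,st,bt,bs,z0 in(("start","0",(395,425,180,215),(325,352,138,170),0.),("now","5",(365-80,320,205,245),(320,360,220,255),.021)):
    T=cv2.imread(f"pics/top{st}.png" if st=="0" else "pics/t5.png");S=cv2.imread("pics/side0.png" if st=="0" else "pics/s5.png")
    ct=cont(T,bt);cs=cont(S,bs)
    W=np.array([ray("top",p,z0+.0655)[:2] for p in ct[0][0]])*1000; r=cv2.minAreaRect(W.astype(np.float32))
    c=[np.array(cv2.minAreaRect(k[0][0].astype(np.float32))[0]) for k in(ct,cs)]
    print(nm,"cap rect",r,"tri",tri(c[1],c[0]),"areas",[k[1] for k in ct],[k[1] for k in cs])
    yaw=np.radians(-25 if st=="0" else -.9); ex=np.array([np.cos(yaw),np.sin(yaw)])
    for n,k in(("top",ct),("side",cs)):
        F=np.array([ray(n,p,z0+.008)[:2] for p in k[1][0]])*1000
        cc=tri(c[1],c[0])[:2]*1000
        print("  foot x extent from cap centre",n,((F-cc)@ex).min().round(1),((F-cc)@ex).max().round(1))
print("mark y",ray("top",(300,252.5),.012)[:2])
E
```

```text
start cap rect ((602.7709350585938, -212.4783935546875), (26.5627384185791, 38.28875732421875), 65.09851837158203) tri [ 0.6022 -0.2126  0.0652] areas [130.6875, 9.2109375] [79.6953125, 1.6640625]
  foot x extent from cap centre top 39.4 44.7
  foot x extent from cap centre side 39.0 45.4
now cap rect ((521.71435546875, 85.138916015625), (25.705738067626953, 37.854270935058594), 89.4266586303711) tri [0.5212 0.085  0.0863] areas [140.2265625, 20.828125] [157.5, 21.7421875]
  foot x extent from cap centre top 36.9 44.9
  foot x extent from cap centre side 36.6 45.0
mark y [0.4606 0.0853]
```

The foot extends 45 mm from the cap centre, the same as at the start, so it is home. Cap height gives an origin of about 21 mm, and yaw and y match. Handing in.

```bash
python3 -c "
from bench import ctrl
print(ctrl.close_job())"
```

```text
the job is handed in; nothing more can be done
None
```

The relay module is mounted on the rail level with the green mark, measured flat, square and with its foot home, then released; the job is handed in at about 17.5 s, with no verdict returned.

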